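# Carry a lined-up set of bottles from the cup rail to the trolley caddy

### The job

The four bottles in the steel cups of the rail are lined up in the order in which the stylist will use them. Move them into the four empty compartments of the white caddy, one in each and in the same order from left to right (the robot's left and right); the fifth compartment, with the cream tub, is not for them. Keep every bottle upright, set it down on the compartment floor rather than dropping it, and leave all four standing free.

Things in the scene. Friction and masses are not known exactly. Their poses are not given: they have to be found in the camera images.
- round_bottle: amber glass bottle with paper band and a wide black screw cap (30 mm across). Round, 40 mm across, straight sides up to 78 mm, 111 mm tall with cap, about 150 g. Origin: centre of its underside; z up. Starts upright in cup_a, origin 15 mm above the counter
- square_bottle: white plastic bottle, the only one of square section: 34 x 34 mm, flat sides up to 78 mm, small black cap (23 mm across), 96 mm tall, about 130 g. x and y are square to its sides, which start within 15 degrees of square to the rail. Origin: centre of its underside; z up. Starts upright in cup_b, origin 15 mm above the counter
- nozzle_bottle: white plastic applicator bottle with grey collar and pointed conical nozzle. Round, 46 mm across, straight sides up to 72 mm, 112 mm tall with nozzle, about 140 g. Origin: centre of its underside; z up. Starts upright in cup_c, origin 15 mm above the counter
- dropper_bottle: slim amber glass bottle with paper band, black collar and narrow rubber dropper bulb (15 mm across). Round, 34 mm across, straight sides up to 73 mm, 112 mm tall with bulb, about 90 g. Origin: centre of its underside; z up. Starts upright in cup_d, origin 15 mm above the counter
- cup_a: fixed round steel cup clipped to the rail, one of four alike: the one where the round_bottle starts. 64 mm across outside, 56 to 58 mm inside, 28 mm tall, floor 3 mm thick. Origin: centre of its underside, 12 mm above the counter; z up, y along the rail. Which cup is in which place differs every time
- cup_b: fixed round steel cup clipped to the rail, one of four alike: the one where the square_bottle starts. 64 mm across outside, 56 to 58 mm inside, 28 mm tall, floor 3 mm thick. Origin: centre of its underside, 12 mm above the counter; z up, y along the rail. Which cup is in which place differs every time
- cup_c: fixed round steel cup clipped to the rail, one of four alike: the one where the nozzle_bottle starts. 64 mm across outside, 56 to 58 mm inside, 28 mm tall, floor 3 mm thick. Origin: centre of its underside, 12 mm above the counter; z up, y along the rail. Which cup is in which place differs every time
- cup_d: fixed round steel cup clipped to the rail, one of four alike: the one where the dropper_bottle starts. 64 mm across outside, 56 to 58 mm inside, 28 mm tall, floor 3 mm thick. Origin: centre of its underside, 12 mm above the counter; z up, y along the rail. Which cup is in which place differs every time
- cup_rail: rack to empty: fixed plank, 12 mm thick, 100 mm wide, with the four cups in a row at y = +117, +39, -39, -117 mm (within 4 mm), clipped to a steel rod (top 38 mm up) 41 mm beyond them. Origin: on the counter under the middle of the cups; y along the row to the robot's left (turned up to 12 degrees). Past the right end, at y = -191 mm, stands a grey measuring cup 62 mm tall
- caddy: rack to fill: fixed white tray, nearer or farther than the rail. Compartments 75 mm (along y) x 66 mm, walls 34 mm high, floor 4 mm above the counter, the four empty ones centred at y = +117, +39, -39, -117 mm; a fifth at y = +195 mm holds a tub 46 mm tall. Origin: on the counter under the middle of the four; y along the row to the robot's left (turned up to 12 degrees)

How it is judged:
At the end, for the whole second after the job is handed in: Each bottle stands in the caddy compartment with the same place in the row, from the left, as its cup: within 24 mm across and 27 mm along the row of its centre (anywhere inside), underside under 10 mm above the counter (on the floor of it), upright to 0.12 rad, at rest (((y of cup_a in the frame of cup_rail between 0.087 and 0.147 m and y of round_bottle in the frame of caddy between 0.09 and 0.144 m) or (y of cup_a in the frame of cup_rail between 0.009 and 0.069 m and y of round_bottle in the frame of caddy between 0.012 and 0.066 m) or (y of cup_a in the frame of cup_rail between -0.069 and -0.009 m and y of round_bottle in the frame of caddy between -0.066 and -0.012 m) or (y of cup_a in the frame of cup_rail between -0.147 and -0.087 m and y of round_bottle in the frame of caddy between -0.144 and -0.09 m)) and x of round_bottle in the frame of caddy between -0.024 and 0.024 m and z of round_bottle in the frame of caddy between 0 and 0.01 m and angle between each of round_bottle, square_bottle, nozzle_bottle, dropper_bottle's own z axis and vertical below 0.12 rad and linear speed of each of round_bottle, square_bottle, nozzle_bottle, dropper_bottle below 0.02 m/s and angular speed of each of round_bottle, square_bottle, nozzle_bottle, dropper_bottle below 0.2 rad/s and ((y of cup_b in the frame of cup_rail between 0.087 and 0.147 m and y of square_bottle in the frame of caddy between 0.09 and 0.144 m) or (y of cup_b in the frame of cup_rail between 0.009 and 0.069 m and y of square_bottle in the frame of caddy between 0.012 and 0.066 m) or (y of cup_b in the frame of cup_rail between -0.069 and -0.009 m and y of square_bottle in the frame of caddy between -0.066 and -0.012 m) or (y of cup_b in the frame of cup_rail between -0.147 and -0.087 m and y of square_bottle in the frame of caddy between -0.144 and -0.09 m)) and x of square_bottle in the frame of caddy between -0.024 and 0.024 m and z of square_bottle in the frame of caddy between 0 and 0.01 m and ((y of cup_c in the frame of cup_rail between 0.087 and 0.147 m and y of nozzle_bottle in the frame of caddy between 0.09 and 0.144 m) or (y of cup_c in the frame of cup_rail between 0.009 and 0.069 m and y of nozzle_bottle in the frame of caddy between 0.012 and 0.066 m) or (y of cup_c in the frame of cup_rail between -0.069 and -0.009 m and y of nozzle_bottle in the frame of caddy between -0.066 and -0.012 m) or (y of cup_c in the frame of cup_rail between -0.147 and -0.087 m and y of nozzle_bottle in the frame of caddy between -0.144 and -0.09 m)) and x of nozzle_bottle in the frame of caddy between -0.024 and 0.024 m and z of nozzle_bottle in the frame of caddy between 0 and 0.01 m and ((y of cup_d in the frame of cup_rail between 0.087 and 0.147 m and y of dropper_bottle in the frame of caddy between 0.09 and 0.144 m) or (y of cup_d in the frame of cup_rail between 0.009 and 0.069 m and y of dropper_bottle in the frame of caddy between 0.012 and 0.066 m) or (y of cup_d in the frame of cup_rail between -0.069 and -0.009 m and y of dropper_bottle in the frame of caddy between -0.066 and -0.012 m) or (y of cup_d in the frame of cup_rail between -0.147 and -0.087 m and y of dropper_bottle in the frame of caddy between -0.144 and -0.09 m)) and x of dropper_bottle in the frame of caddy between -0.024 and 0.024 m and z of dropper_bottle in the frame of caddy between 0 and 0.01 m); the robot touches nothing.
It fails at once if a bottle is tipped more than about 35 degrees from upright (angle between any of round_bottle, square_bottle, nozzle_bottle, dropper_bottle's own z axis and vertical above 0.6 rad).
It fails at once if a bottle is dropped: it falls more than about 3 cm (faster than 0.8 m/s) with no finger touching it ((linear speed of round_bottle above 0.8 m/s and contact force between the fingers and round_bottle below 0.05 N) or (linear speed of square_bottle above 0.8 m/s and contact force between the fingers and square_bottle below 0.05 N) or (linear speed of nozzle_bottle above 0.8 m/s and contact force between the fingers and nozzle_bottle below 0.05 N) or (linear speed of dropper_bottle above 0.8 m/s and contact force between the fingers and dropper_bottle below 0.05 N)).
It also fails if it takes over 112 s, if anything falls off the work surface, if the arm or the gripper's body presses on something with over 40 N, if the wrist force passes 120 N, or if a joint passes its speed limit or range.

### The arm

A 6-joint arm with a two-finger parallel gripper is mounted at the origin on the work surface. World frame = base frame: x ahead of the robot, y to its left, z up, the work surface at z = 0. Lengths are in m, angles in rad, forces in N, time in s.
With the tool pointing down it reaches from about 0.35 to 0.95 m from the base axis. Payload 17.4 kg.
Tool frame: the origin (TCP) lies at the very end of the fingers, on their centre line; the grasp point (between the pads) lies 19 mm behind it; z points along the fingers, y is the direction in which the jaws open and shut (so a half turn about z gives the same grasp; the last joint's range is limited). The gripper opens to 93 mm and grips with 3 to 60 N. Pads are 15 mm wide; open, the fingers measure 128 mm over their backs; the gripper's body (75 mm by 188 mm) begins 65 mm behind the grasp point.
Start: joints at [-1.382, 0.116, 1.442, -0, 1.584, -0.038], TCP at [0.152, -0.658, 0.219] pointing down, gripper open.
Joint ranges: [-2.83, 2.83], [-0.83, 2.19], [0.07, 2.5], [-1.14, 4.28], [0.01, 3], [-2.97, 2.97]. Speed limits (rad/s): [1.89, 1.89, 2.22, 3.14, 3.14, 3.14].

### API

Orientations are given as [roll, pitch, yaw] about the fixed x, y, z axes, in that order (R = Rz(yaw) Ry(pitch) Rx(roll)).
In Python, from station import monitor, eyes, hand_in, search_frame, pinpoint gives the robot as it stands. The module is installed in compiled form; this text tells all that it offers.
- The arm moves only by the tool carry_out, never from a script. Its argument "targets" is one flat list of numbers, 6 for each row, row after row: the shift along the tool's x, y, z in cm, then the turn, a rotation vector about the tool's x, y, z in degrees. In form: [tx, ty, tz, ax, ay, az, tx, ty, tz, ax, ay, az, ...]. A call has 1 to 20 rows; each row is the pose to reach, as a shift and turn from the pose commanded when the call began, along the tool's axes at that moment; what a row does not reach only later rows make up. A row lasts 1/12 s, in which the tool goes at most 41.7 mm and 7.16 degrees, less where a joint would pass 70% of its speed; a pose out of reach is approached as far as the arm can. A call with a gripper value outside its range is refused whole. "hand" is the closure, from -1 (fully open) to 1 (shut), so that 0 is half open, set as the call begins (left out, the last holds). The fingers move at their own pace and stop on an object; the grip force is fixed at half the most. Time passes only in rows, so rows that repeat a pose let the fingers close. It gives the time, the measured TCP pose, the force and the opening at its end, in the units of the state.
- monitor.read_state(): the state, without advancing time (a new reading comes with each control period).
- eyes.capture(name): name is "scene" or "top" or "wrist"; returns the picture (480x640x3 uint8, red, green, blue); there is no depth.
- eyes.get_calibration(name): a dict with "fovy" (degrees; the focal length in pixels is half the picture's height over the tangent of half this angle, whatever the lens; pixels are square), "cx", "cy" (the principal point, pixels), "world_from_camera" (4x4, takes a point from camera to world coordinates). Camera axes: x right, y down, z forward; pixel columns grow to the right and rows downward; lengths in m; the calibration is good to about 2 mm. A picture is of the moment at which its call begins: read the wrist's pose just before it. get_calibration takes no time and is no camera call; for the wrist camera it gives the pose at the moment of the call.
- hand_in(): hands the job in, once; it reports no verdict.
Trained networks look in the newest picture that a camera, given by its name, has taken for a name from the list of things; names that differ only in an ending like _2 or _b are one class to them, and where a whole thing is asked for, a point or a joint stands for the part that bears it (a point fixed in the world has none). Each returns a list of dicts, best first, with "conf" (0 to 1); they miss things now and then, are a little off and sometimes report something else, mostly with a low value. They report only what shows in the picture. A call takes as long as a camera call.
- search_frame(camera, name): "point" ([column, row] in pixels, amid what is visible of it).
- pinpoint(camera, name): "point" ([column, row] in pixels: a listed point, or the origin of a listed thing).
The state is a dict: "time_s": time; "q": joint angles; "qd": joint speeds; "tau": joint torques, N m; "position": TCP position; "ee_rot": TCP orientation; "wrist_force": force on the tool from outside, world axes, zero at the start; "wrist_torque": the same for the moment, N m; "opening": finger opening in m.
Only numpy, scipy, OpenCV 4.12 (cv2) and the standard library are available. Lean on these libraries where they do the work, as an engineer would, in place of code of your own. Each camera call takes 0.05 s, during which the arm holds its last target.

## Working session

There is one attempt and no reset: what is moved stays moved. The work goes in short steps, Python scripts to look and compute and a tool call to move; the robot and the scene stay as the last step left them, time stands still between calls to the robot, and variables do not carry over. Pictures are saved under pics/ and viewed, and the job is handed in when it is done.

Besides the shell and the picture viewer there is one more tool, called after ">>>" by a JSON object that holds its "op" and its "data", one argument or row to a line. carry_out: Moves the arm, as the interface text tells. Its arguments: {"type":"object","properties":{"targets":{"type":"array"},"hand":{"type":"number"}},"required":["targets"]}

```bash
mkdir -p pics; python3 - <<'E'
from station import monitor, eyes, search_frame, pinpoint
import cv2
s=monitor.read_state()
for k,v in s.items(): print(k,v)
for c in ["scene","top","wrist"]:
    im=eyes.capture(c); cv2.imwrite(f"pics/{c}0.png",im[:,:,::-1]); 
    print(c,eyes.get_calibration(c))
    if c!="wrist":
        for n in ["round_bottle","square_bottle","nozzle_bottle","dropper_bottle","cup_a","caddy","cup_rail"]:
            print(n,pinpoint(c,n)[:5])
E
```

```text
time_s 0.0
q [-1.38181025e+00  1.16478927e-01  1.44224801e+00  3.30740861e-05
  1.58398207e+00 -3.78023042e-02]
qd [ 0.000712    0.00077243  0.00045922 -0.0005294   0.00072476  0.00038122]
tau [-5.09223592e-04 -7.21264672e+01 -6.22609019e+01  7.78535265e-02
  2.37810222e-02 -7.28731652e-05]
position [ 0.15173642 -0.6575255   0.21792065]
ee_rot [-3.14047835e+00 -7.52386470e-05  2.26788753e-01]
wrist_force [-0.29104149  0.50953273 -0.94269558]
wrist_torque [-0.01897988  0.02003862  0.01901631]
opening 0.09298809380707695
scene {'fovy': 56.25755834692389, 'cx': 322.25671601732626, 'cy': 245.03116492291858, 'world_from_camera': array([[ 0.8590403 ,  0.39526252, -0.32529571,  0.74849176],
       [ 0.51187102, -0.67088126,  0.53656909, -0.35746169],
       [-0.00614915, -0.62744392, -0.77863747,  0.54574286],
       [ 0.        ,  0.        ,  0.        ,  1.        ]])}
round_bottle [{'point': [245.8, 282.5], 'conf': 0.73}]
square_bottle [{'point': [298.6, 210.9], 'conf': 0.95}, {'point': [321.6, 182.9], 'conf': 0.6}]
nozzle_bottle [{'point': [323.2, 183.0], 'conf': 0.93}]
dropper_bottle 
[... 941 characters left out ...]
 [324.6, 304.9], 'conf': 0.71}, {'point': [375.2, 299.3], 'conf': 0.68}, {'point': [216.0, 302.4], 'conf': 0.62}]
caddy [{'point': [319.0, 178.7], 'conf': 0.75}, {'point': [212.5, 304.8], 'conf': 0.32}]
cup_rail [{'point': [295.6, 300.2], 'conf': 0.67}]
wrist {'fovy': 68.00868388819887, 'cx': 315.7097457842696, 'cy': 236.2816998987134, 'world_from_camera': array([[ 2.26467649e-01, -9.30432237e-01, -2.88111534e-01,
         2.33024989e-01],
       [-9.74018546e-01, -2.16173790e-01, -6.75038113e-02,
        -6.39779914e-01],
       [ 5.25559726e-04,  2.95913407e-01, -9.55214625e-01,
         3.85786870e-01],
       [ 0.00000000e+00,  0.00000000e+00,  0.00000000e+00,
         1.00000000e+00]])}
```

View pics/top0.png

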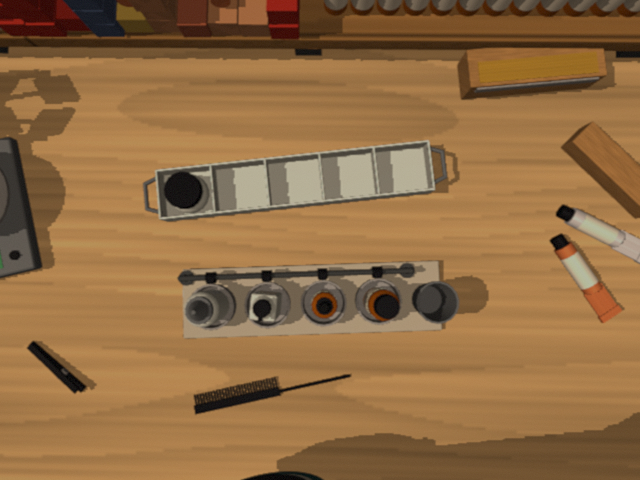

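View pics/scene0.png

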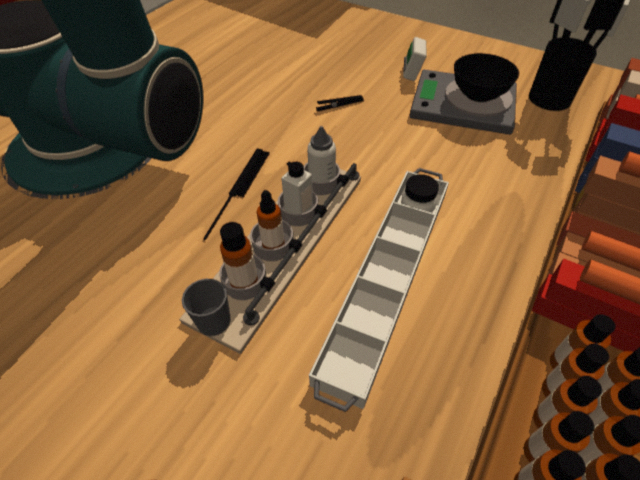

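```bash
cat > h.py <<'E'
import numpy as np
from station import monitor, eyes, search_frame, pinpoint
def ray(cal,p):
    f=240/np.tan(np.radians(cal['fovy']/2)); T=cal['world_from_camera']
    d=T[:3,:3]@np.array([(p[0]-cal['cx'])/f,(p[1]-cal['cy'])/f,1]); return T[:3,3],d
def atz(cal,p,z):
    o,d=ray(cal,p); return o+d*(z-o[2])/d[2]
def proj(cal,X):
    f=240/np.tan(np.radians(cal['fovy']/2)); T=cal['world_from_camera']
    c=T[:3,:3].T@(np.asarray(X)-T[:3,3]); return np.array([cal['cx']+f*c[0]/c[2],cal['cy']+f*c[1]/c[2]])
E
python3 - <<'E'
from h import *
t=eyes.get_calibration("top"); s=eyes.get_calibration("scene")
np.set_printoptions(precision=4,suppress=True)
B={'nozzle':([218.3,305.3],[323.2,183.0]),'square':([264.9,301.7],[298.6,210.9]),'dropper':([318.8,302.8],[274,248.1]),'round':([375.4,301.5],[245.8,282.5])}
for k,(a,b) in B.items(): print(k,atz(t,a,.015),atz(s,b,.015))
for a,b in (([216,302.4],[319.9,180.1]),([269.9,306.2],[299,209]),([324.6,304.9],[272.2,245.4]),([375.2,299.3],[245.3,281.7])): print('cup',atz(t,a,.012),atz(s,b,.012))
print('caddy',atz(t,[319,178.7],0),atz(s,[375.1,298],0))
# caddy top corners estimate from top pic
for p in ([157,171],[431,142],[434,190],[160,219]): print(atz(t,p,.036))
for p in ([409,174],[447,184],[313,378],[364,399]): print('s',atz(s,p,.036))
E
python3 - <<'E'
import cv2
a=cv2.imread('pics/top0.png')[130:350,140:470]; cv2.imwrite('pics/topz.png',cv2.resize(a,(792,528),interpolation=cv2.INTER_CUBIC))
a=cv2.imread('pics/scene0.png')[110:420,170:470]; cv2.imwrite('pics/scz.png',cv2.resize(a,(580,600),interpolation=cv2.INTER_CUBIC))
E
```

```text
nozzle [0.4541 0.1217 0.015 ] [0.4585 0.126  0.015 ]
square [0.4604 0.0548 0.015 ] [0.4575 0.0498 0.015 ]
dropper [ 0.4601 -0.0226  0.015 ] [ 0.467  -0.0339  0.015 ]
round [ 0.4633 -0.1034  0.015 ] [ 0.468  -0.1059  0.015 ]
cup [0.458  0.1258 0.012 ] [0.4482 0.1321 0.012 ]
cup [0.4538 0.0478 0.012 ] [0.4541 0.056  0.012 ]
cup [ 0.457  -0.0309  0.012 ] [ 0.46   -0.0291  0.012 ]
cup [ 0.4662 -0.1035  0.012 ] [ 0.465  -0.1037  0.012 ]
caddy [ 0.6424 -0.0203  0.    ] [ 0.635  -0.0264  0.    ]
[0.6439 0.21   0.036 ]
[ 0.6898 -0.1778  0.036 ]
[ 0.6215 -0.182   0.036 ]
[0.5754 0.2032 0.036 ]
s [0.5823 0.198  0.036 ]
s [0.6456 0.2073 0.036 ]
s [ 0.6291 -0.1845  0.036 ]
s [ 0.6922 -0.176   0.036 ]
```

View pics/topz.png

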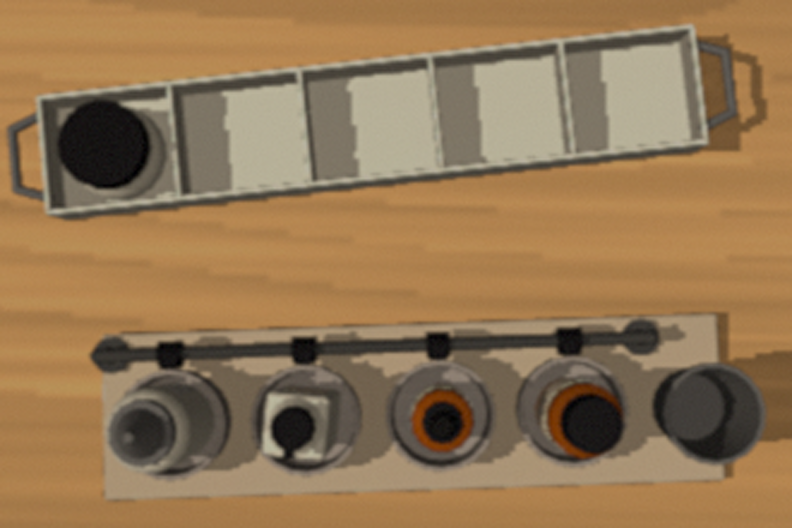

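View pics/scz.png

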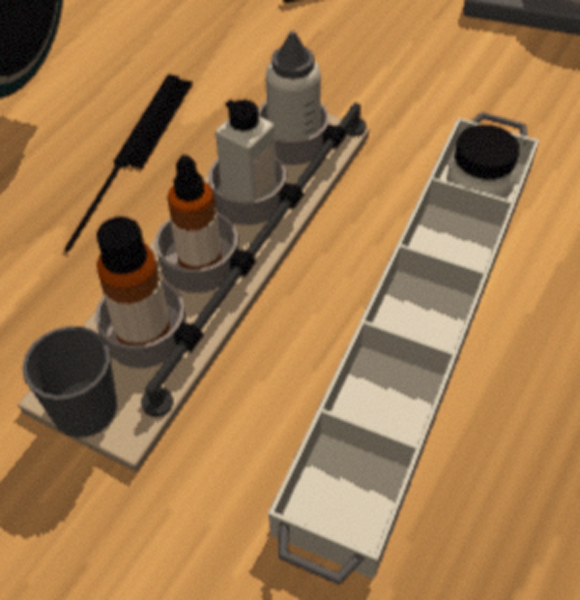

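```bash
python3 - <<'E'
from h import *
np.set_printoptions(precision=4,suppress=True)
t=eyes.get_calibration("top"); s=eyes.get_calibration("scene")
for n,p,q,z in (('nozzle',(128,436),(292,35),.127),('square',(293,427),(241,107),.109),('dropper',(444,422),(185,161),.125),('round',(592,420),(121,226),.125)):
    print(n,atz(t,(140+p[0]/2.4,130+p[1]/2.4),z)[:2],atz(s,(170+q[0]*300/580,110+q[1]*310/600),z)[:2])
# square body top corners in topz
for p in ((262,398),(325,391),(334,449),(265,457)): print(atz(t,(140+p[0]/2.4,130+p[1]/2.4),.085)[:2])
E
```

```text
nozzle [0.4552 0.1279] [0.4554 0.1258]
square [0.4595 0.0474] [0.4548 0.0514]
dropper [ 0.4646 -0.03  ] [ 0.4627 -0.0297]
round [ 0.4668 -0.1038] [ 0.4614 -0.0991]
[0.4726 0.0673]
[0.4769 0.0335]
[0.4461 0.0281]
[0.4412 0.065 ]
```

```bash
cat >> h.py <<'E'
from scipy.spatial.transform import Rotation as Ro
def plan(pos,yawdeg,frm=None):
    s=monitor.read_state()
    p=np.array(s['position']); R=Ro.from_euler('xyz',s['ee_rot'])
    T=Ro.from_euler('xyz',[np.pi,0,np.radians(yawdeg)])
    d=R.inv().apply(np.array(pos)-p)*100; r=(R.inv()*T).as_rotvec(degrees=True)
    print('pos',p.round(4),'rpy',np.degrees(s['ee_rot']).round(2),'F',np.round(s['wrist_force'],1),'open',round(s['opening'],4),'t',round(s['time_s'],2))
    print('shift cm',d.round(2),'rot',r.round(2),'dist',np.linalg.norm(d).round(1))
E
python3 -c "
from h import *
plan([.46,-.02,.22],97)"
```

```text
pos [ 0.1518 -0.6577  0.2186] rpy [180.    -0.    12.99] F [0.5 0.4 0.3] open 0.0929 t 0.85
shift cm [ 44.37 -55.21  -0.14] rot [  0.    -0.   -84.01] dist 70.8
```

>>> {"op": "carry_out", "data": {
  "targets": [44.4,-55.2,0,0,0,-84,44.4,-55.2,0,0,0,-84,44.4,-55.2,0,0,0,-84,44.4,-55.2,0,0,0,-84,44.4,-55.2,0,0,0,-84,44.4,-55.2,0,0,0,-84,44.4,-55.2,0,0,0,-84,44.4,-55.2,0,0,0,-84,44.4,-55.2,0,0,0,-84,44.4,-55.2,0,0,0,-84,44.4,-55.2,0,0,0,-84,44.4,-55.2,0,0,0,-84,44.4,-55.2,0,0,0,-84,44.4,-55.2,0,0,0,-84,44.4,-55.2,0,0,0,-84,44.4,-55.2,0,0,0,-84,44.4,-55.2,0,0,0,-84,44.4,-55.2,0,0,0,-84,44.4,-55.2,0,0,0,-84,44.4,-55.2,0,0,0,-84],
  "hand": -1
}}

```text
time_s: 2.52
position: [0.4601, -0.0202, 0.2186]
ee_rot: [-3.141, 0.0, 1.694]
wrist_force: [-0.5, 0.1, 0.3]
opening: 0.0931
```

```bash
python3 - <<'E'
from h import *
import cv2
np.set_printoptions(precision=4,suppress=True)
plan([.46,-.02,.22],97)
w=eyes.get_calibration("wrist"); im=eyes.capture("wrist"); cv2.imwrite("pics/w1.png",im[:,:,::-1])
for n in ["round_bottle","square_bottle","nozzle_bottle","dropper_bottle"]:
    for d in pinpoint("wrist",n)[:2]: print(n,d,atz(w,d['point'],.015)[:2])
for d in pinpoint("wrist","caddy")[:2]: print(d,atz(w,d['point'],0)[:2])
E
```

```text
pos [ 0.4601 -0.0202  0.2186] rpy [-179.98    0.01   97.04] F [-0.5  0.1  0.3] open 0.0931 t 2.52
shift cm [ 0.02 -0.01 -0.14] rot [-0.02  0.01  0.04] dist 0.1
round_bottle {'point': [311.9, 280.5], 'conf': 0.78} [ 0.467  -0.1056]
square_bottle {'point': [321.5, 135.6], 'conf': 0.92} [0.4574 0.0527]
nozzle_bottle {'point': [330.2, 49.7], 'conf': 0.95} [0.4555 0.1307]
dropper_bottle {'point': [315.0, 217.0], 'conf': 0.76} [ 0.4614 -0.0315]
dropper_bottle {'point': [320.2, 170.7], 'conf': 0.25} [0.4606 0.018 ]
{'point': [473.4, 225.8], 'conf': 0.63} [ 0.6398 -0.0232]
```

View pics/w1.png

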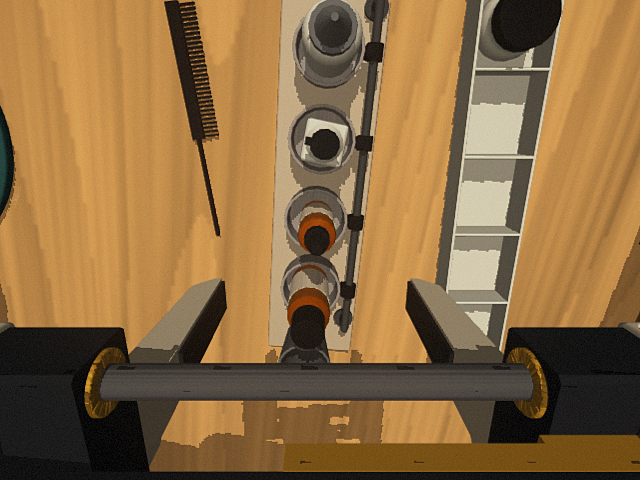

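```bash
python3 - <<'E'
import cv2
a=cv2.imread('pics/w1.png')[95:185,270:380]; cv2.imwrite('pics/w1z.png',cv2.resize(a,(660,540),interpolation=cv2.INTER_CUBIC))
E
```

```text
(no output)
```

View pics/w1z.png

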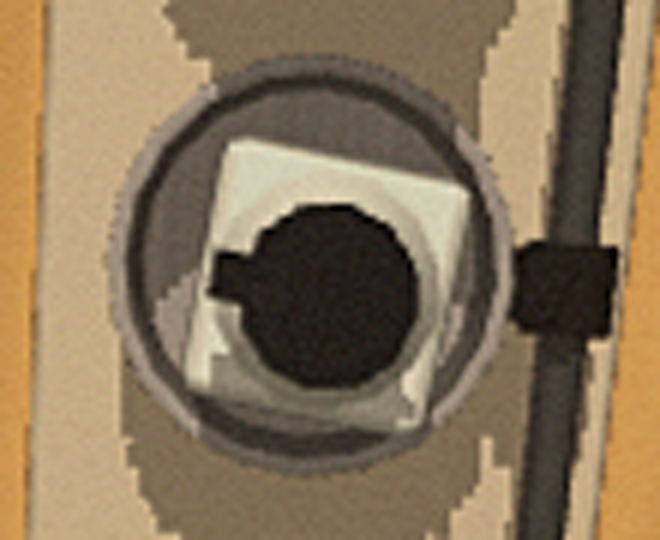

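```bash
python3 - <<'E'
from h import *
w=eyes.get_calibration("wrist")
P=np.array([atz(w,(270+a/6,95+b/6),.091)[:2] for a,b in ((232,140),(470,185),(425,432),(187,388))])
print(P.round(4),P.mean(0))
for i in range(4):
    d=P[(i+1)%4]-P[i]; print(np.linalg.norm(d).round(4), np.degrees(np.arctan2(d[1],d[0])).round(1)%90)
c=atz(w,(270+330/6,95+296/6),.111); print(c)
E
```

```text
[[0.4446 0.0655]
 [0.4764 0.0637]
 [0.4751 0.0311]
 [0.4422 0.033 ]] [0.45959804 0.04835182]
0.0319 86.8
0.0326 87.7
0.0329 86.69999999999999
0.0325 85.8
[0.4593031  0.04828711 0.111     ]
```

```bash
python3 -c "
from h import *
plan([.466,-.104,.22],97);plan([.466,-.104,.055],97)"
```

```text
pos [ 0.4601 -0.021   0.2188] rpy [1.7998e+02 1.0000e-02 9.6890e+01] F [-0.5  0.6  0. ] open 0.0929 t 2.82
shift cm [-8.31 -0.41 -0.12] rot [ 0.02  0.01 -0.11] dist 8.3
pos [ 0.4601 -0.021   0.2188] rpy [1.7998e+02 1.0000e-02 9.6890e+01] F [-0.5  0.6  0. ] open 0.0929 t 2.82
shift cm [-8.31 -0.41 16.38] rot [ 0.02  0.01 -0.11] dist 18.4
```

>>> {"op": "carry_out", "data": {
  "targets": [-4,-0.2,0,0,0,0,-8.3,-0.4,0,0,0,0,-8.3,-0.4,0,0,0,0,-8.3,-0.4,3,0,0,0,-8.3,-0.4,6,0,0,0,-8.3,-0.4,9,0,0,0,-8.3,-0.4,12,0,0,0,-8.3,-0.4,14,0,0,0,-8.3,-0.4,15.5,0,0,0,-8.3,-0.4,16.4,0,0,0,-8.3,-0.4,16.4,0,0,0,-8.3,-0.4,16.4,0,0,0]
}}

```text
time_s: 3.82
position: [0.4665, -0.1032, 0.0551]
ee_rot: [3.142, 0.0, 1.692]
wrist_force: [0.2, 1.2, 0.5]
opening: 0.0931
```

```bash
python3 - <<'E'
from h import *
import cv2
plan([.466,-.104,.055],97)
im=eyes.capture("scene"); cv2.imwrite("pics/s2.png",im[:,:,::-1])
im=eyes.capture("wrist"); cv2.imwrite("pics/w2.png",im[:,:,::-1])
E
```

```text
pos [ 0.4665 -0.1032  0.0551] rpy [180.     0.    96.96] F [0.2 1.2 0.5] open 0.0931 t 3.82
shift cm [-0.07 -0.06  0.01] rot [ 0.    0.   -0.04] dist 0.1
```

View pics/s2.png

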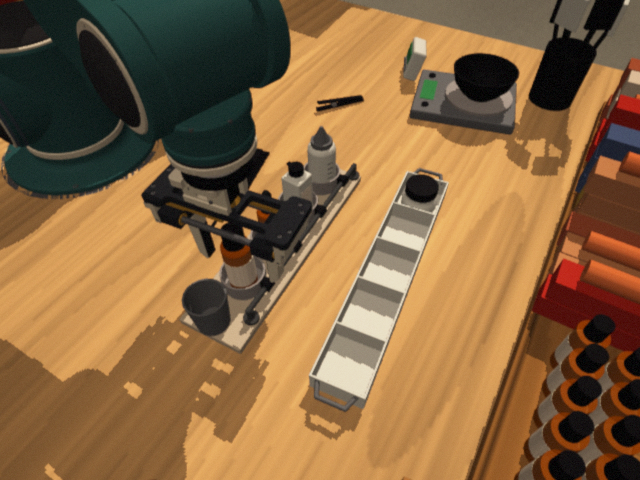

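View pics/w2.png

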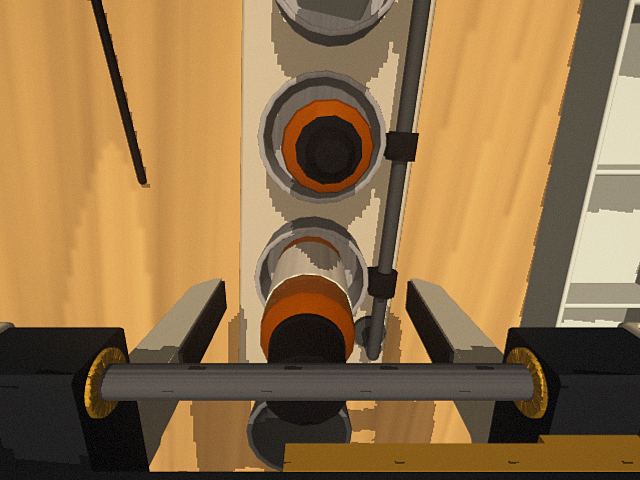

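>>> {"op": "carry_out", "data": {
  "targets": [0,0,0,0,0,0,0,0,0,0,0,0,0,0,0,0,0,0,0,0,0,0,0,0,0,0,0,0,0,0,0,0,0,0,0,0,0,0,0,0,0,0,0,0,0,0,0,0,0,0,0,0,0,0,0,0,0,0,0,0],
  "hand": 1
}}

```text
time_s: 4.75
position: [0.4663, -0.1029, 0.0547]
ee_rot: [-3.141, -0.0, 1.693]
wrist_force: [-2.7, -0.1, 2.4]
opening: 0.0398
```

>>> {"op": "carry_out", "data": {
  "targets": [0,0,-0.7,0,0,0,0,0,-1.7,0,0,0,0,0,-2.9,0,0,0,0,0,-4.1,0,0,0,0,0,-5.1,0,0,0,0,0,-5.8,0,0,0,0,0,-6,0,0,0,0,0,-6,0,0,0]
}}

```text
time_s: 5.42
position: [0.4667, -0.1029, 0.1154]
ee_rot: [3.141, 0.0, 1.693]
wrist_force: [-0.9, 0.7, -1.3]
opening: 0.0402
```

```bash
python3 - <<'E'
from h import *
import cv2
plan([.653,-.141,.115],97)
plan([.653,-.141,.046],97)
im=eyes.capture("scene"); cv2.imwrite("pics/s3.png",im[:,:,::-1])
E
```

```text
pos [ 0.4667 -0.1029  0.1154] rpy [1.7995e+02 2.0000e-02 9.6990e+01] F [-0.9  0.7 -1.3] open 0.0402 t 5.42
shift cm [-6.05 18.03  0.05] rot [ 0.05  0.02 -0.01] dist 19.0
pos [ 0.4667 -0.1029  0.1154] rpy [1.7995e+02 2.0000e-02 9.6990e+01] F [-0.9  0.7 -1.3] open 0.0402 t 5.42
shift cm [-6.04 18.03  6.95] rot [ 0.05  0.02 -0.01] dist 20.2
```

View pics/s3.png

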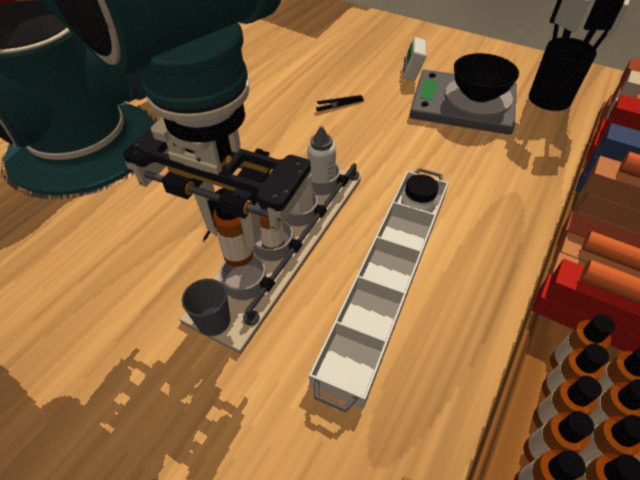

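>>> {"op": "carry_out", "data": {
  "targets": [-0.4,1,0,0,0,0,-1.2,3.5,0,0,0,0,-2.2,6.5,0,0,0,0,-3.2,9.5,0,0,0,0,-4.2,12.5,0,0,0,0,-5.2,15.5,0,0,0,0,-5.8,17.3,0,0,0,0,-6,18,0,0,0,0,-6,18,0,0,0,0,-6,18,1,0,0,0,-6,18,2.5,0,0,0,-6,18,4,0,0,0,-6,18,5.3,0,0,0,-6,18,6.2,0,0,0,-6,18,6.5,0,0,0,-6,18,6.5,0,0,0]
}}

```text
time_s: 6.8
position: [0.6518, -0.1404, 0.0485]
ee_rot: [-3.14, -0.001, 1.693]
wrist_force: [0.4, -0.1, -1.7]
opening: 0.0398
```

```bash
python3 - <<'E'
from h import *
import cv2
plan([.653,-.141,.046],97)
im=eyes.capture("scene"); cv2.imwrite("pics/s4.png",im[:,:,::-1])
im=eyes.capture("wrist"); cv2.imwrite("pics/w4.png",im[:,:,::-1])
E
```

```text
pos [ 0.6518 -0.1404  0.0485] rpy [-1.7992e+02 -3.0000e-02  9.6990e+01] F [ 0.4 -0.1 -1.7] open 0.0398 t 6.8
shift cm [-0.07  0.11  0.25] rot [-0.08 -0.03 -0.01] dist 0.3
```

View pics/s4.png

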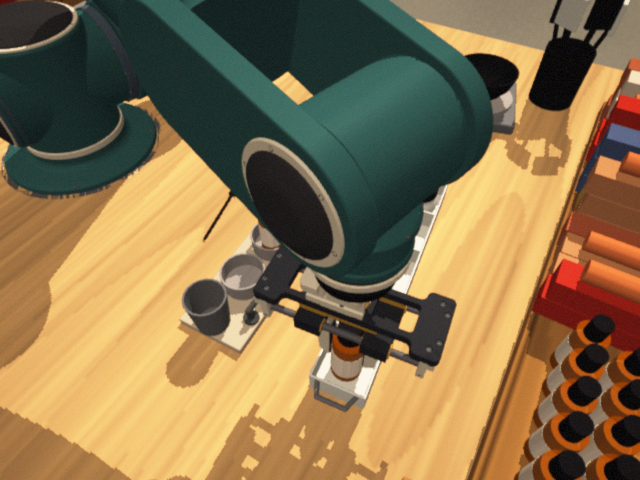

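View pics/w4.png

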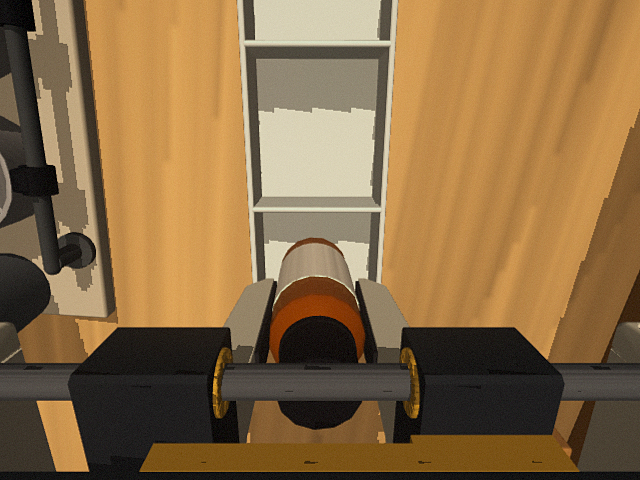

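>>> {"op": "carry_out", "data": {
  "targets": [0,0,0.2,0,0,0,0,0,0.35,0,0,0,0,0,0.42,0,0,0,0,0,0.42,0,0,0,0,0,0.42,0,0,0]
}}

```text
time_s: 7.32
position: [0.6524, -0.1405, 0.0455]
ee_rot: [3.141, 0.0, 1.693]
wrist_force: [0.1, -0.1, -1.1]
opening: 0.0398
```

>>> {"op": "carry_out", "data": {
  "targets": [0,0,0.1,0,0,0,0,0,0.1,0,0,0,0,0,0.1,0,0,0]
}}

```text
time_s: 7.57
position: [0.6524, -0.1405, 0.0444]
ee_rot: [-3.142, -0.0, 1.693]
wrist_force: [-0.1, 0.2, -1.6]
opening: 0.04
```

>>> {"op": "carry_out", "data": {
  "targets": [0,0,0.05,0,0,0,0,0,0.05,0,0,0,0,0,0.05,0,0,0]
}}

```text
time_s: 7.82
position: [0.6524, -0.1405, 0.0439]
ee_rot: [-3.142, -0.0, 1.693]
wrist_force: [0.4, 1.6, -2.0]
opening: 0.0397
```

>>> {"op": "carry_out", "data": {
  "targets": [0,0,0.05,0,0,0,0,0,0.05,0,0,0,0,0,0.05,0,0,0]
}}

```text
time_s: 8.07
position: [0.6525, -0.1406, 0.0437]
ee_rot: [3.141, 0.0, 1.693]
wrist_force: [-1.0, -1.1, 1.8]
opening: 0.0397
```

>>> {"op": "carry_out", "data": {
  "targets": [0,0,0.05,0,0,0,0,0,0.05,0,0,0,0,0,0.05,0,0,0]
}}

```text
time_s: 8.32
position: [0.6525, -0.1406, 0.0436]
ee_rot: [3.141, 0.0, 1.693]
wrist_force: [-1.7, -0.8, 6.2]
opening: 0.0398
```

Contact with the floor (force rose to +6 N). Release and rise.

>>> {"op": "carry_out", "data": {
  "targets": [0,0,0,0,0,0,0,0,0,0,0,0,0,0,0,0,0,0,0,0,0,0,0,0,0,0,0,0,0,0,0,0,0,0,0,0,0,0,0,0,0,0,0,0,0,0,0,0,0,0,0,0,0,0],
  "hand": -1
}}

```text
time_s: 9.07
position: [0.6524, -0.1405, 0.0429]
ee_rot: [3.142, -0.0, 1.693]
wrist_force: [0.8, 0.1, 0.4]
opening: 0.0919
```

>>> {"op": "carry_out", "data": {
  "targets": [0,0,-2,0,0,0,0,0,-5,0,0,0,0,0,-9,0,0,0,0,0,-13,0,0,0,0,0,-16.5,0,0,0,0,0,-16.5,0,0,0]
}}

```text
time_s: 9.57
position: [0.6542, -0.141, 0.2166]
ee_rot: [3.132, 0.004, 1.693]
wrist_force: [0.4, 0.4, 1.2]
opening: 0.0933
```

```bash
python3 - <<'E'
from h import *
import cv2
plan([.4625,-.030,.21],97)
w=eyes.get_calibration("wrist"); im=eyes.capture("wrist"); cv2.imwrite("pics/w5.png",im[:,:,::-1])
for n,z in [("dropper_bottle",.015),("round_bottle",.004),("nozzle_bottle",.015),("square_bottle",.015),("caddy",0)]:
    for d in pinpoint("wrist",n)[:2]: print(n,d,atz(w,d['point'],z)[:2])
im=eyes.capture("top"); cv2.imwrite("pics/t5.png",im[:,:,::-1])
E
```

```text
pos [ 0.6542 -0.141   0.2166] rpy [179.47   0.21  97.  ] F [0.4 0.4 1.2] open 0.0933 t 9.57
shift cm [ 13.35 -17.68   0.45] rot [ 0.53  0.21 -0.  ] dist 22.2
dropper_bottle {'point': [127.4, 66.7], 'conf': 0.56} [ 0.46445368 -0.02907751]
round_bottle {'point': [311.3, 205.9], 'conf': 0.81} [ 0.65229846 -0.14313884]
nozzle_bottle {'point': [125.5, 67.8], 'conf': 0.65} [ 0.46265656 -0.03025434]
caddy {'point': [310.8, 84.9], 'conf': 0.61} [ 0.63715853 -0.02188931]
```

View pics/w5.png

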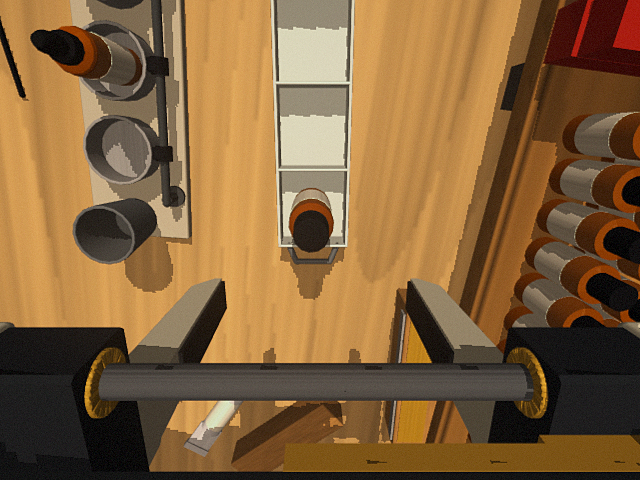

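```bash
python3 -c "
from h import *
plan([.4635,-.030,.21],97);plan([.4635,-.030,.055],97)"
```

```text
pos [ 0.652  -0.1404  0.2064] rpy [-1.7989e+02 -5.0000e-02  9.7000e+01] F [ 0.2 -0.7  1.2] open 0.0931 t 9.92
shift cm [ 13.25 -17.37  -0.32] rot [-0.11 -0.05 -0.  ] dist 21.8
pos [ 0.652  -0.1404  0.2064] rpy [-1.7989e+02 -5.0000e-02  9.7000e+01] F [ 0.2 -0.7  1.2] open 0.0931 t 9.92
shift cm [ 13.24 -17.33  15.18] rot [-0.11 -0.05 -0.  ] dist 26.6
```

>>> {"op": "carry_out", "data": {
  "targets": [2,-2.6,0,0,0,0,4.4,-5.8,0,0,0,0,6.8,-9,0,0,0,0,9.2,-12.2,0,0,0,0,11.6,-15.3,0,0,0,0,13.2,-17.4,0,0,0,0,13.2,-17.4,0,0,0,0,13.2,-17.4,2,0,0,0,13.2,-17.4,5,0,0,0,13.2,-17.4,8,0,0,0,13.2,-17.4,11,0,0,0,13.2,-17.4,13.5,0,0,0,13.2,-17.4,15,0,0,0,13.2,-17.4,15.2,0,0,0,13.2,-17.4,15.2,0,0,0,13.2,-17.4,15.2,0,0,0,13.2,-17.4,15.2,0,0,0]
}}

```text
time_s: 11.33
position: [0.4643, -0.0308, 0.0572]
ee_rot: [3.14, 0.0, 1.693]
wrist_force: [-0.1, 0.0, 0.3]
opening: 0.0929
```

```bash
python3 - <<'E'
from h import *
import cv2
plan([.4635,-.030,.055],97)
im=eyes.capture("wrist"); cv2.imwrite("pics/w6.png",im[:,:,::-1])
im=eyes.capture("scene"); cv2.imwrite("pics/s6.png",im[:,:,::-1])
E
```

```text
pos [ 0.4643 -0.0308  0.0572] rpy [1.7991e+02 2.0000e-02 9.6990e+01] F [-0.1  0.   0.3] open 0.0929 t 11.33
shift cm [ 0.09 -0.07  0.22] rot [ 0.09  0.02 -0.01] dist 0.3
```

View pics/w6.png

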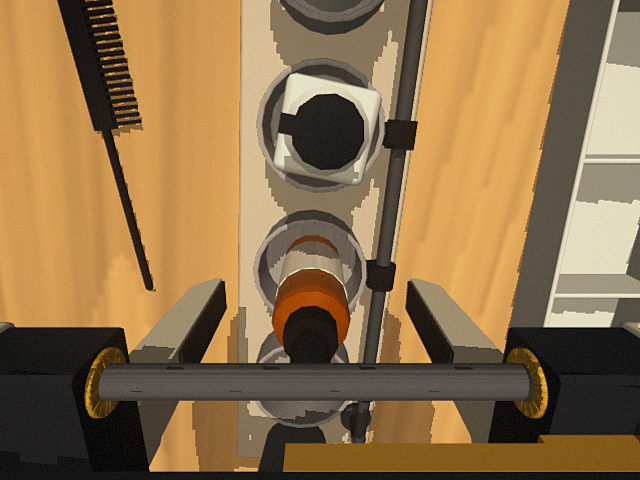

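View pics/s6.png

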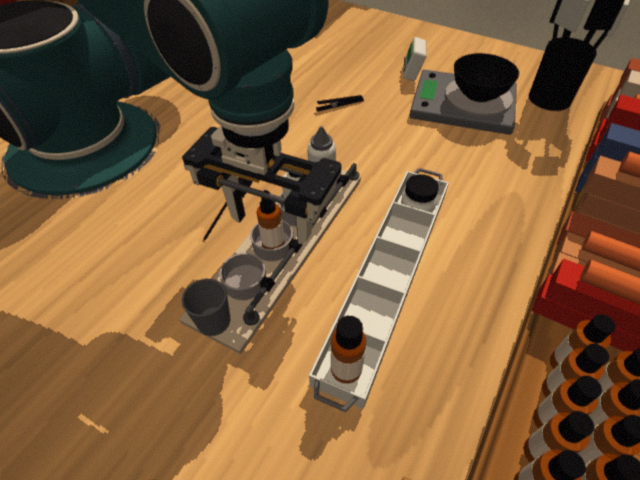

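>>> {"op": "carry_out", "data": {
  "targets": [0,0,0,0,0,0,0,0,0,0,0,0,0,0,0,0,0,0,0,0,0,0,0,0,0,0,0,0,0,0,0,0,0,0,0,0,0,0,0,0,0,0,0,0,0,0,0,0,0,0,0,0,0,0,0,0,0,0,0,0,0,0,0,0,0,0],
  "hand": 1
}}

```text
time_s: 12.35
position: [0.4636, -0.0307, 0.0559]
ee_rot: [-3.142, -0.0, 1.693]
wrist_force: [0.2, -1.3, 0.1]
opening: 0.0335
```

>>> {"op": "carry_out", "data": {
  "targets": [0,0,-0.7,0,0,0,0,0,-1.7,0,0,0,0,0,-2.9,0,0,0,0,0,-4.1,0,0,0,0,0,-5.1,0,0,0,0,0,-5.8,0,0,0,0,0,-6,0,0,0,0,0,-6,0,0,0]
}}

```text
time_s: 13.02
position: [0.4638, -0.0307, 0.1166]
ee_rot: [3.141, 0.0, 1.693]
wrist_force: [0.3, -0.7, -0.7]
opening: 0.0334
```

```bash
python3 - <<'E'
from h import *
plan([.6425,-.063,.115],97)
E
```

```text
pos [ 0.4638 -0.0307  0.1166] rpy [1.7995e+02 1.0000e-02 9.6990e+01] F [ 0.3 -0.7 -0.7] open 0.0334 t 13.02
shift cm [-5.38 17.34  0.18] rot [ 0.05  0.01 -0.01] dist 18.2
```

>>> {"op": "carry_out", "data": {
  "targets": [-0.3,1,0,0,0,0,-1.1,3.4,0,0,0,0,-2,6.3,0,0,0,0,-2.9,9.2,0,0,0,0,-3.8,12.1,0,0,0,0,-4.7,15,0,0,0,0,-5.2,16.8,0,0,0,0,-5.4,17.3,0,0,0,0,-5.4,17.3,0,0,0,0,-5.4,17.3,1,0,0,0,-5.4,17.3,2.5,0,0,0,-5.4,17.3,4,0,0,0,-5.4,17.3,5.3,0,0,0,-5.4,17.3,6.2,0,0,0,-5.4,17.3,6.6,0,0,0,-5.4,17.3,6.8,0,0,0,-5.4,17.3,6.9,0,0,0,-5.4,17.3,6.9,0,0,0,-5.4,17.3,6.9,0,0,0]
}}

```text
time_s: 14.6
position: [0.6422, -0.0632, 0.0476]
ee_rot: [3.141, 0.0, 1.693]
wrist_force: [0.4, -1.2, -0.5]
opening: 0.0339
```

>>> {"op": "carry_out", "data": {
  "targets": [0,0,0.05,0,0,0,0,0,0.1,0,0,0,0,0,0.1,0,0,0]
}}

```text
time_s: 14.85
position: [0.642, -0.0632, 0.0461]
ee_rot: [3.141, 0.0, 1.693]
wrist_force: [-0.8, -0.2, -1.2]
opening: 0.0335
```

```bash
python3 - <<'E'
from h import *
import cv2
plan([.6425,-.063,.045],97)
im=eyes.capture("wrist"); cv2.imwrite("pics/w7.png",im[:,:,::-1])
E
```

```text
pos [ 0.642  -0.0632  0.0461] rpy [179.98   0.    96.99] F [-0.8 -0.2 -1.2] open 0.0335 t 14.85
shift cm [0.02 0.06 0.11] rot [ 0.02  0.   -0.01] dist 0.1
```

View pics/w7.png

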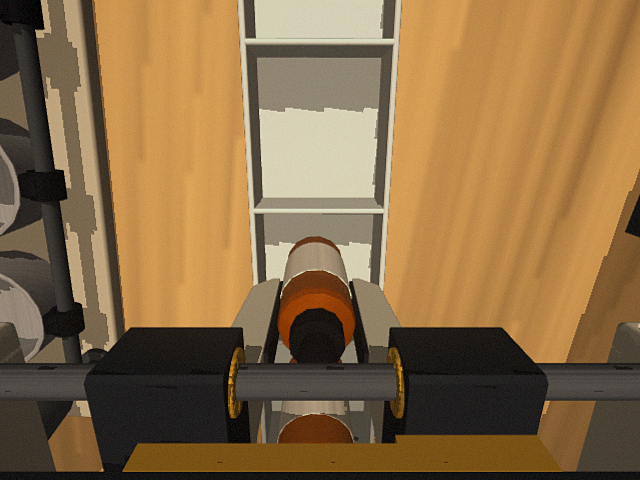

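Centred in its compartment (column ~316), about 1 mm above the floor.

>>> {"op": "carry_out", "data": {
  "targets": [0,0,0.1,0,0,0,0,0,0.1,0,0,0,0,0,0.1,0,0,0]
}}

```text
time_s: 15.15
position: [0.6419, -0.0632, 0.0449]
ee_rot: [3.142, 0.0, 1.693]
wrist_force: [-0.4, -0.4, -0.3]
opening: 0.0336
```

>>> {"op": "carry_out", "data": {
  "targets": [0,0,0.05,0,0,0,0,0,0.05,0,0,0,0,0,0.05,0,0,0]
}}

```text
time_s: 15.4
position: [0.642, -0.0633, 0.0448]
ee_rot: [3.141, 0.0, 1.693]
wrist_force: [-2.8, -0.2, 5.1]
opening: 0.0339
```

>>> {"op": "carry_out", "data": {
  "targets": [0,0,0,0,0,0,0,0,0,0,0,0,0,0,0,0,0,0,0,0,0,0,0,0,0,0,0,0,0,0,0,0,0,0,0,0,0,0,0,0,0,0,0,0,0,0,0,0,0,0,0,0,0,0],
  "hand": -1
}}

```text
time_s: 16.15
position: [0.6419, -0.0632, 0.0444]
ee_rot: [-3.142, -0.0, 1.693]
wrist_force: [0.7, 0.4, 0.5]
opening: 0.089
```

>>> {"op": "carry_out", "data": {
  "targets": [0,0,-2,0,0,0,0,0,-5,0,0,0,0,0,-9,0,0,0,0,0,-13,0,0,0,0,0,-16,0,0,0,0,0,-16.5,0,0,0,0,0,-16.5,0,0,0,0,0,-16.5,0,0,0,0,0,-16.5,0,0,0]
}}

```text
time_s: 16.9
position: [0.6414, -0.0632, 0.2074]
ee_rot: [-3.139, -0.001, 1.693]
wrist_force: [-0.2, 0.6, 0.4]
opening: 0.0929
```

```bash
python3 - <<'E'
from h import *
import cv2
plan([.4592,.0485,.21],86.7)
plan([.4592,.0485,.055],86.7)
w=eyes.get_calibration("wrist"); im=eyes.capture("wrist"); cv2.imwrite("pics/w8.png",im[:,:,::-1])
for n,z in [("dropper_bottle",.004),("square_bottle",.015)]:
    for d in pinpoint("wrist",n)[:2]: print(n,d,atz(w,d['point'],z)[:2])
E
```

```text
pos [ 0.6414 -0.0632  0.2074] rpy [-1.7986e+02 -4.0000e-02  9.7000e+01] F [-0.2  0.6  0.4] open 0.0929 t 16.9
shift cm [ 13.3  -16.72  -0.21] rot [-0.14 -0.02 10.3 ] dist 21.4
pos [ 0.6414 -0.0632  0.2074] rpy [-1.7986e+02 -4.0000e-02  9.7000e+01] F [-0.2  0.6  0.4] open 0.0929 t 16.9
shift cm [ 13.29 -16.69  15.29] rot [-0.14 -0.02 10.3 ] dist 26.2
dropper_bottle {'point': [317.3, 203.7], 'conf': 0.68} [ 0.64277407 -0.05959223]
square_bottle {'point': [133.7, 62.8], 'conf': 0.96} [0.45831111 0.05276154]
```

View pics/w8.png

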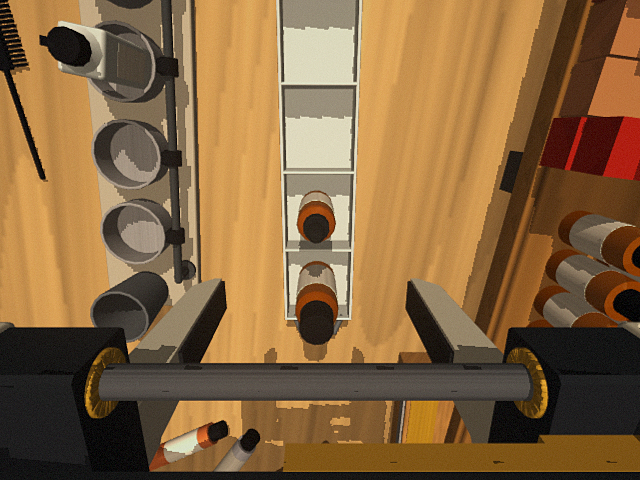

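>>> {"op": "carry_out", "data": {
  "targets": [2,-2.5,0,0,0,2,4.4,-5.5,0,0,0,5,6.8,-8.5,0,0,0,8,9.2,-11.5,0,0,0,10.3,11.6,-14.5,0,0,0,10.3,13.3,-16.7,0,0,0,10.3,13.3,-16.7,0,0,0,10.3,13.3,-16.7,2,0,0,10.3,13.3,-16.7,5,0,0,10.3,13.3,-16.7,8,0,0,10.3,13.3,-16.7,11,0,0,10.3,13.3,-16.7,13.5,0,0,10.3,13.3,-16.7,15,0,0,10.3,13.3,-16.7,15.3,0,0,10.3,13.3,-16.7,15.3,0,0,10.3,13.3,-16.7,15.3,0,0,10.3,13.3,-16.7,15.3,0,0,10.3,13.3,-16.7,15.3,0,0,10.3]
}}

```text
time_s: 18.55
position: [0.4606, 0.0484, 0.0576]
ee_rot: [3.14, -0.0, 1.513]
wrist_force: [-0.7, 1.0, -0.7]
opening: 0.0932
```

```bash
python3 - <<'E'
from h import *
import cv2
plan([.4592,.0485,.055],86.7)
im=eyes.capture("wrist"); cv2.imwrite("pics/w9.png",im[:,:,::-1])
E
```

```text
pos [0.4606 0.0484 0.0576] rpy [ 1.799e+02 -1.000e-02  8.669e+01] F [-0.7  1.  -0.7] open 0.0932 t 18.55
shift cm [-0.   -0.14  0.26] rot [ 0.1  -0.01 -0.01] dist 0.3
```

View pics/w9.png

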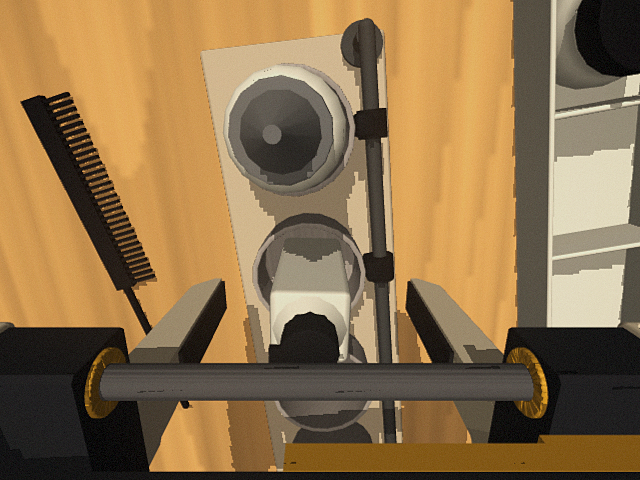

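Square bottle lines up with the jaws (column ~310, its sides parallel to the pads). Grip and lift.

>>> {"op": "carry_out", "data": {
  "targets": [0,0,0,0,0,0,0,0,0,0,0,0,0,0,0,0,0,0,0,0,0,0,0,0,0,0,0,0,0,0,0,0,0,0,0,0,0,0,0,0,0,0,0,0,0,0,0,0,0,0,0,0,0,0,0,0,0,0,0,0,0,0,0,0,0,0],
  "hand": 1
}}

```text
time_s: 19.52
position: [0.4599, 0.0485, 0.0564]
ee_rot: [-3.141, -0.0, 1.513]
wrist_force: [-1.8, 0.9, -0.3]
opening: 0.034
```

>>> {"op": "carry_out", "data": {
  "targets": [0,0,-0.7,0,0,0,0,0,-1.7,0,0,0,0,0,-2.9,0,0,0,0,0,-4.1,0,0,0,0,0,-5.1,0,0,0,0,0,-5.8,0,0,0,0,0,-6,0,0,0,0,0,-6,0,0,0]
}}

```text
time_s: 20.18
position: [0.4602, 0.0485, 0.1172]
ee_rot: [3.141, -0.0, 1.513]
wrist_force: [1.1, 1.0, -2.2]
opening: 0.0338
```

```bash
python3 - <<'E'
from h import *
plan([.634,.015,.117],96.5)
E
```

```text
pos [0.4602 0.0485 0.1172] rpy [ 1.7994e+02 -1.0000e-02  8.6700e+01] F [ 1.1  1.  -2.2] open 0.0338 t 20.18
shift cm [-2.34 17.54  0.04] rot [ 0.06 -0.   -9.8 ] dist 17.7
```

>>> {"op": "carry_out", "data": {
  "targets": [-0.1,1,0,0,0,-1,-0.4,3.4,0,0,0,-3,-0.8,6.3,0,0,0,-5,-1.2,9.2,0,0,0,-7,-1.6,12.1,0,0,0,-9,-2,15,0,0,0,-9.8,-2.3,16.9,0,0,0,-9.8,-2.3,17.5,0,0,0,-9.8,-2.3,17.5,0,0,0,-9.8,-2.3,17.5,1,0,0,-9.8,-2.3,17.5,2.5,0,0,-9.8,-2.3,17.5,4,0,0,-9.8,-2.3,17.5,5.3,0,0,-9.8,-2.3,17.5,6.2,0,0,-9.8,-2.3,17.5,6.6,0,0,-9.8,-2.3,17.5,6.8,0,0,-9.8,-2.3,17.5,6.9,0,0,-9.8,-2.3,17.5,7,0,0,-9.8,-2.3,17.5,7,0,0,-9.8,-2.3,17.5,7,0,0,-9.8]
}}

```text
time_s: 21.85
position: [0.6336, 0.0154, 0.047]
ee_rot: [3.141, 0.0, 1.684]
wrist_force: [-0.2, 0.7, -1.8]
opening: 0.0338
```

>>> {"op": "carry_out", "data": {
  "targets": [0,0,0.05,0,0,0,0,0,0.1,0,0,0,0,0,0.1,0,0,0]
}}

```text
time_s: 22.1
position: [0.6333, 0.0154, 0.0455]
ee_rot: [3.141, -0.0, 1.684]
wrist_force: [0.1, 0.7, -0.9]
opening: 0.0336
```

```bash
python3 - <<'E'
from h import *
import cv2
plan([.634,.015,.045],96.5)
im=eyes.capture("wrist"); cv2.imwrite("pics/w10.png",im[:,:,::-1])
E
```

```text
pos [0.6333 0.0154 0.0455] rpy [179.99  -0.    96.49] F [ 0.1  0.7 -0.9] open 0.0336 t 22.1
shift cm [-0.04  0.06  0.05] rot [ 0.01 -0.   -0.01] dist 0.1
```

View pics/w10.png

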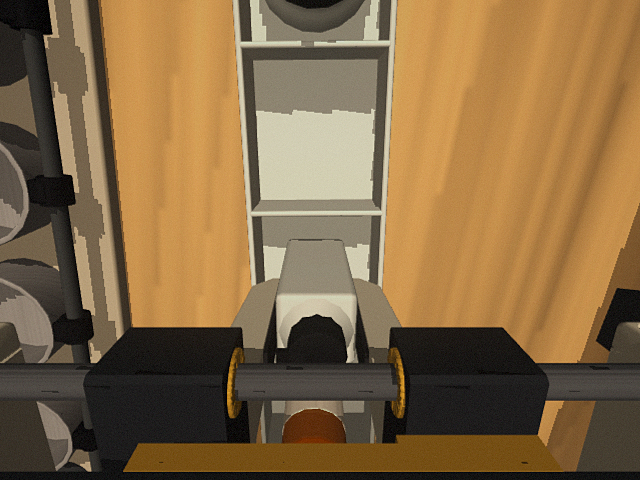

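Square bottle sits centred (column ~316), just above the floor.

>>> {"op": "carry_out", "data": {
  "targets": [0,0,0.05,0,0,0,0,0,0.05,0,0,0,0,0,0.05,0,0,0]
}}

```text
time_s: 22.4
position: [0.6334, 0.0154, 0.0454]
ee_rot: [3.141, 0.0, 1.684]
wrist_force: [-4.4, 0.3, 6.3]
opening: 0.034
```

>>> {"op": "carry_out", "data": {
  "targets": [0,0,0.05,0,0,0,0,0,0.05,0,0,0,0,0,0.05,0,0,0]
}}

```text
time_s: 22.65
position: [0.6334, 0.0154, 0.0454]
ee_rot: [3.141, 0.0, 1.684]
wrist_force: [-6.6, 0.5, 11.0]
opening: 0.0335
```

>>> {"op": "carry_out", "data": {
  "targets": [0,0,-0.05,0,0,0,0,0,-0.05,0,0,0]
}}

```text
time_s: 22.82
position: [0.6334, 0.0154, 0.0454]
ee_rot: [3.141, 0.0, 1.684]
wrist_force: [-3.3, -0.6, 6.8]
opening: 0.0338
```

>>> {"op": "carry_out", "data": {
  "targets": [0,0,0,0,0,0,0,0,0,0,0,0,0,0,0,0,0,0,0,0,0,0,0,0,0,0,0,0,0,0,0,0,0,0,0,0,0,0,0,0,0,0,0,0,0,0,0,0,0,0,0,0,0,0],
  "hand": -1
}}

```text
time_s: 23.57
position: [0.6334, 0.0154, 0.045]
ee_rot: [3.142, -0.0, 1.684]
wrist_force: [-0.2, 0.5, 0.2]
opening: 0.0889
```

>>> {"op": "carry_out", "data": {
  "targets": [0,0,-2,0,0,0,0,0,-5,0,0,0,0,0,-9,0,0,0,0,0,-13,0,0,0,0,0,-16,0,0,0,0,0,-16.5,0,0,0,0,0,-16.5,0,0,0,0,0,-16.5,0,0,0,0,0,-16.5,0,0,0]
}}

```text
time_s: 24.32
position: [0.6328, 0.0154, 0.208]
ee_rot: [-3.139, -0.0, 1.684]
wrist_force: [-0.4, 0.6, -0.3]
opening: 0.0931
```

```bash
python3 - <<'E'
from h import *
import cv2
plan([.456,.1275,.21],96.5)
plan([.456,.1275,.055],96.5)
w=eyes.get_calibration("wrist"); im=eyes.capture("wrist"); cv2.imwrite("pics/w11.png",im[:,:,::-1])
for n,z in [("nozzle_bottle",.015),("square_bottle",.004)]:
    for d in pinpoint("wrist",n)[:2]: print(n,d,atz(w,d['point'],z)[:2])
E
```

```text
pos [0.6328 0.0154 0.208 ] rpy [-1.7986e+02 -2.0000e-02  9.6490e+01] F [-0.4  0.6 -0.3] open 0.0931 t 24.32
shift cm [ 13.14 -16.3   -0.16] rot [-0.14 -0.02 -0.01] dist 20.9
pos [0.6328 0.0154 0.208 ] rpy [-1.7986e+02 -2.0000e-02  9.6490e+01] F [-0.4  0.6 -0.3] open 0.0931 t 24.32
shift cm [ 13.13 -16.26  15.34] rot [-0.14 -0.02 -0.01] dist 25.9
nozzle_bottle {'point': [136.4, 67.5], 'conf': 0.73} [0.45287099 0.12919311]
square_bottle {'point': [317.6, 203.1], 'conf': 0.78} [0.63449406 0.01946263]
```

View pics/w11.png

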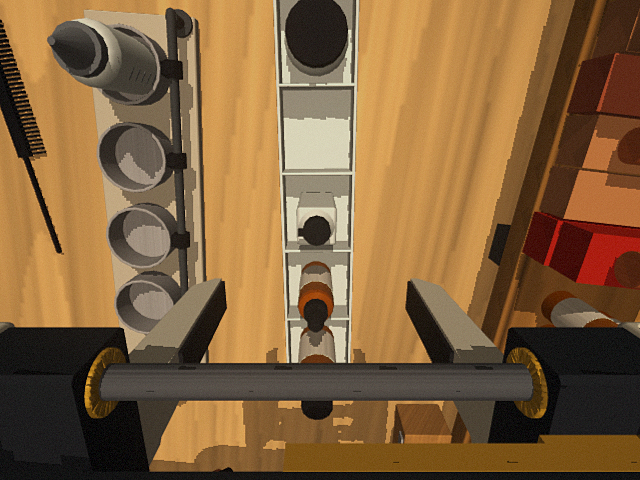

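>>> {"op": "carry_out", "data": {
  "targets": [2,-2.5,0,0,0,0,4.4,-5.5,0,0,0,0,6.8,-8.5,0,0,0,0,9.2,-11.5,0,0,0,0,11.6,-14.4,0,0,0,0,13.1,-16.3,0,0,0,0,13.1,-16.3,0,0,0,0,13.1,-16.3,2,0,0,0,13.1,-16.3,5,0,0,0,13.1,-16.3,8,0,0,0,13.1,-16.3,11,0,0,0,13.1,-16.3,13.5,0,0,0,13.1,-16.3,15,0,0,0,13.1,-16.3,15.4,0,0,0,13.1,-16.3,15.4,0,0,0,13.1,-16.3,15.4,0,0,0,13.1,-16.3,15.4,0,0,0,13.1,-16.3,15.4,0,0,0]
}}

```text
time_s: 25.97
position: [0.4572, 0.1272, 0.0571]
ee_rot: [3.14, -0.0, 1.684]
wrist_force: [0.4, 0.1, -1.2]
opening: 0.093
```

```bash
python3 - <<'E'
from h import *
import cv2
plan([.456,.1275,.055],96.5)
im=eyes.capture("wrist"); cv2.imwrite("pics/w12.png",im[:,:,::-1])
E
```

```text
pos [0.4572 0.1272 0.0571] rpy [ 1.799e+02 -1.000e-02  9.650e+01] F [ 0.4  0.1 -1.2] open 0.093 t 25.97
shift cm [ 0.04 -0.12  0.21] rot [ 0.1  -0.01 -0.  ] dist 0.2
```

View pics/w12.png

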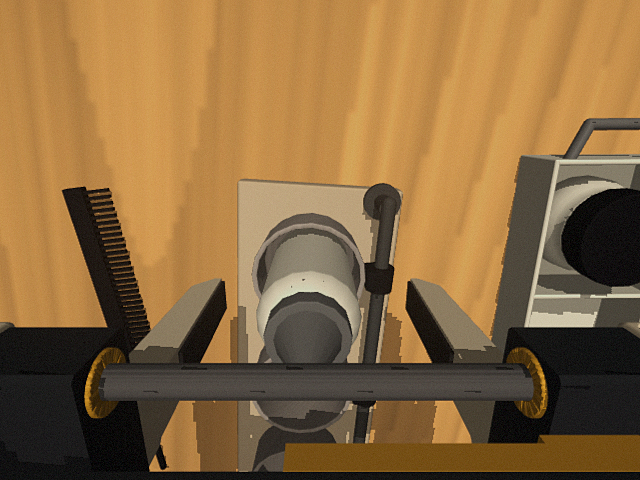

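Nozzle bottle is between the jaws (column ~309). Grip and lift.

>>> {"op": "carry_out", "data": {
  "targets": [0,0,0,0,0,0,0,0,0,0,0,0,0,0,0,0,0,0,0,0,0,0,0,0,0,0,0,0,0,0,0,0,0,0,0,0,0,0,0,0,0,0,0,0,0,0,0,0,0,0,0,0,0,0,0,0,0,0,0,0,0,0,0,0,0,0],
  "hand": 1
}}

```text
time_s: 26.93
position: [0.4565, 0.1271, 0.0559]
ee_rot: [-3.141, -0.0, 1.684]
wrist_force: [-0.6, -0.8, -0.0]
opening: 0.0458
```

>>> {"op": "carry_out", "data": {
  "targets": [0,0,-0.7,0,0,0,0,0,-1.7,0,0,0,0,0,-2.9,0,0,0,0,0,-4.1,0,0,0,0,0,-5.1,0,0,0,0,0,-5.8,0,0,0,0,0,-6,0,0,0,0,0,-6,0,0,0]
}}

```text
time_s: 27.6
position: [0.4568, 0.1272, 0.1167]
ee_rot: [3.141, -0.0, 1.684]
wrist_force: [0.2, -1.0, -0.7]
opening: 0.0458
```

```bash
python3 - <<'E'
from h import *
plan([.625,.092,.117],96.5)
E
```

```text
pos [0.4568 0.1272 0.1167] rpy [ 1.7994e+02 -1.0000e-02  9.6500e+01] F [ 0.2 -1.  -0.7] open 0.0458 t 27.6
shift cm [-5.4  16.31 -0.02] rot [ 0.06 -0.01 -0.  ] dist 17.2
```

>>> {"op": "carry_out", "data": {
  "targets": [-0.3,1,0,0,0,0,-1.1,3.4,0,0,0,0,-2,6.1,0,0,0,0,-2.9,8.8,0,0,0,0,-3.8,11.5,0,0,0,0,-4.7,14.2,0,0,0,0,-5.2,15.8,0,0,0,0,-5.4,16.3,0,0,0,0,-5.4,16.3,0,0,0,0,-5.4,16.3,1,0,0,0,-5.4,16.3,2.5,0,0,0,-5.4,16.3,4,0,0,0,-5.4,16.3,5.3,0,0,0,-5.4,16.3,6.2,0,0,0,-5.4,16.3,6.6,0,0,0,-5.4,16.3,6.8,0,0,0,-5.4,16.3,6.9,0,0,0,-5.4,16.3,6.9,0,0,0,-5.4,16.3,6.9,0,0,0]
}}

```text
time_s: 29.18
position: [0.625, 0.0919, 0.0476]
ee_rot: [3.141, 0.0, 1.684]
wrist_force: [-0.4, -0.7, -1.0]
opening: 0.0455
```

>>> {"op": "carry_out", "data": {
  "targets": [0,0,0.05,0,0,0,0,0,0.1,0,0,0,0,0,0.1,0,0,0]
}}

```text
time_s: 29.43
position: [0.6247, 0.0919, 0.0461]
ee_rot: [3.141, -0.0, 1.684]
wrist_force: [0.5, -0.8, -1.1]
opening: 0.0456
```

```bash
python3 - <<'E'
from h import *
import cv2
plan([.625,.092,.045],96.5)
im=eyes.capture("wrist"); cv2.imwrite("pics/w13.png",im[:,:,::-1])
E
```

```text
pos [0.6247 0.0919 0.0461] rpy [179.98  -0.    96.5 ] F [ 0.5 -0.8 -1.1] open 0.0456 t 29.43
shift cm [0.01 0.03 0.11] rot [ 0.02 -0.   -0.  ] dist 0.1
```

View pics/w13.png

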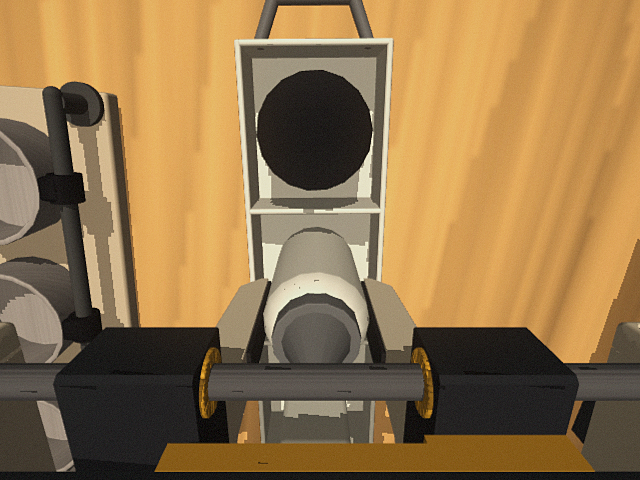

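The nozzle bottle is centred in the leftmost empty compartment (column ~316), clear of the tub. Setting down.

>>> {"op": "carry_out", "data": {
  "targets": [0,0,0.08,0,0,0,0,0,0.08,0,0,0,0,0,0.08,0,0,0]
}}

```text
time_s: 29.73
position: [0.6246, 0.0919, 0.0451]
ee_rot: [-3.141, 0.0, 1.684]
wrist_force: [-0.4, 1.5, -1.4]
opening: 0.0454
```

>>> {"op": "carry_out", "data": {
  "targets": [0,0,0.05,0,0,0,0,0,0.05,0,0,0,0,0,0.05,0,0,0]
}}

```text
time_s: 29.98
position: [0.6247, 0.0919, 0.0449]
ee_rot: [3.141, -0.0, 1.684]
wrist_force: [-1.8, -0.2, 2.7]
opening: 0.0462
```

Contact. Release, rise, and check.

>>> {"op": "carry_out", "data": {
  "targets": [0,0,0,0,0,0,0,0,0,0,0,0,0,0,0,0,0,0,0,0,0,0,0,0,0,0,0,0,0,0,0,0,0,0,0,0,0,0,0,0,0,0,0,0,0,0,0,0,0,0,0,0,0,0],
  "hand": -1
}}

```text
time_s: 30.73
position: [0.6246, 0.0919, 0.0446]
ee_rot: [-3.142, 0.0, 1.684]
wrist_force: [-0.2, 0.5, -0.1]
opening: 0.0923
```

>>> {"op": "carry_out", "data": {
  "targets": [0,0,-2,0,0,0,0,0,-5,0,0,0,0,0,-9,0,0,0,0,0,-13,0,0,0,0,0,-17,0,0,0,-3,-3,-19,0,0,0,-6,-7,-19,0,0,0,-9,-11,-19,0,0,0,-12,-15,-19,0,0,0,-15,-19,-19,0,0,0,-18,-23,-19,0,0,0,-18,-25,-19,0,0,0,-18,-25,-19,0,0,0,-18,-25,-19,0,0,0,-18,-25,-19,0,0,0,-18,-25,-19,0,0,0]
}}

```text
time_s: 32.07
position: [0.397, -0.115, 0.2348]
ee_rot: [3.141, -0.0, 1.684]
wrist_force: [0.6, -0.4, 0.3]
opening: 0.0929
```

```bash
python3 - <<'E'
from h import *
import cv2
plan([.4,-.1,.23],96.5)
O=np.array([.639,-.025]); a=np.radians(6.8); X=np.array([np.cos(a),np.sin(a)]); Y=np.array([-np.sin(a),np.cos(a)])
for c in ("top","scene"):
    im=eyes.capture(c); cv2.imwrite(f"pics/{c}14.png",im[:,:,::-1]); cal=eyes.get_calibration(c)
    for n in ["nozzle_bottle","square_bottle","dropper_bottle","round_bottle"]:
        for d in pinpoint(c,n)[:1]:
            p=atz(cal,d['point'],.004)[:2]-O; print(c,n,d['conf'],(p@X).round(4),(p@Y).round(4))
E
```

```text
pos [ 0.397  -0.115   0.2348] rpy [179.97  -0.    96.48] F [ 0.6 -0.4  0.3] open 0.0929 t 32.07
shift cm [1.46 0.46 0.48] rot [ 0.03 -0.   -0.02] dist 1.6
top nozzle_bottle 0.73 -0.0018 0.1145
top square_bottle 0.97 -0.001 0.0448
top dropper_bottle 0.86 0.001 -0.0308
top round_bottle 0.93 0.0011 -0.1203
scene nozzle_bottle 0.68 -0.0036 0.1171
scene square_bottle 0.94 -0.0012 0.0431
scene dropper_bottle 0.95 -0.0041 -0.0394
scene round_bottle 0.71 -0.0029 -0.12
```

View pics/top14.png

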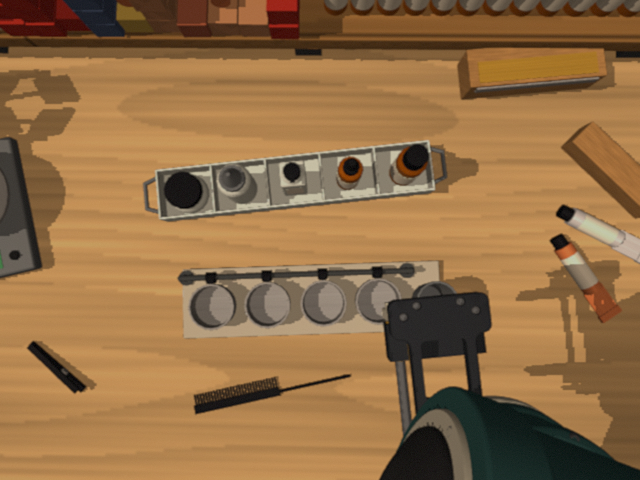

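View pics/scene14.png

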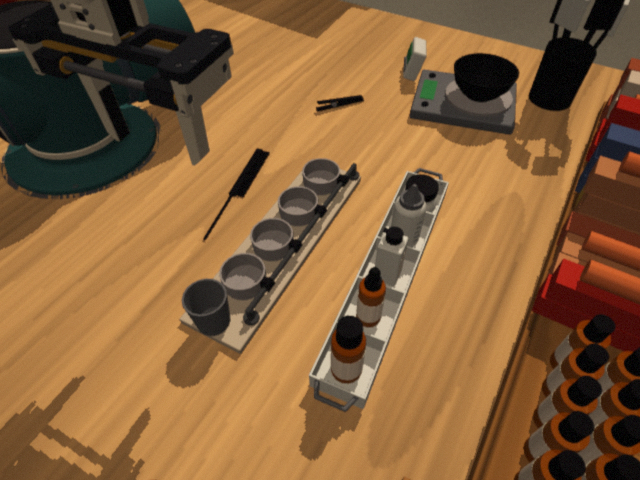

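All four bottles stand upright in the right compartments (top view columns ~233, 291, 350 and 412). The cups are empty and the gripper is clear.

```bash
python3 -c "
from station import hand_in
print(hand_in())"
```

```text
the job is handed in; nothing more can be done
None
```

All four bottles are in the caddy in their original order: nozzle, square, dropper and round, from the robot's left to right. I lowered each one until the wrist force showed contact with the floor, then released it. The job was handed in at about 32 s of the 112 s allowed.

In the last top and scene pictures all four stand upright and free, the cups are empty and the gripper is clear. The network positions put every bottle within about 4 mm across the row and 9 mm along it of its compartment centre. The largest deviation was the dropper bottle in the top view: 8 mm off along the row there, but within 1 mm in the scene view. Both are inside the 27 mm limit.

Two other readings were slightly off, and neither caused a problem:
- **Square bottle angle:** my rough top-view estimate (+7°) disagreed with the wrist view (-3°). I used the wrist view, and the grasp closed at the expected 34 mm.
- **Square bottle set-down:** it pressed the floor with about 11 N before release.

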